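# Draw the connected sensor's sprung rod to the cursor and hold it

## Robot

A 6-joint arm with a two-finger parallel gripper is mounted at the origin on a cart in front of the work surface, level with it; the furniture and walls round the work are solid. World frame = base frame: x ahead of the robot, y to its left, z up, the work surface at z = 0. Lengths are in m, angles in rad, forces in N, time in s.
With the tool pointing down it reaches from about 0.425 to 0.95 m from the base axis. Payload 3.5 kg.
Tool frame: the origin (TCP) lies on the centre line of the jaws, within the pads' length; the fingertips stand 8 mm ahead of it and the grasp point (between the pads) lies 11 mm behind it; z points along the fingers, y is the line along which they close (so a half turn about z gives the same grasp; the last joint's range is limited). The gripper opens to 85 mm and grips with 20 to 120 N. Pads are 22 mm wide; open, the fingers measure 114 mm over their backs; the gripper's body (76 mm by 85 mm) begins 54 mm behind the grasp point. The pads swing forward as they close: fully open they stand 13 mm farther back than shut.
Start: joints at [1.126, 0.286, 1.577, -0, 1.279, -0.15], TCP at [0.196, 0.646, 0.239] pointing down, gripper open.
Joint ranges: [-2.77, 2.77], [-0.9, 2.22], [0.21, 2.48], [-1.53, 4.67], [0.24, 2.81], [-2.84, 2.84]. Speed limits (rad/s): [2.79, 2.79, 3.14, 3.14, 3.14, 3.14].

## Interface

Orientations are given as a unit quaternion [x, y, z, w].
In Python, from plant import ctrl gives the robot as it stands. The module is installed in compiled form; this text tells all that it offers.
- The arm moves only by the tool send_rows, never from a script. Its argument "steps" is a list of rows, each a list of 5 numbers: the shift along the tool's x, y, z in m, then the turn about the tool's z in degrees, then the opening, from -1 (shut) to 1 (fully open). A call has 1 to 12 rows; each row is the pose to reach, as a shift and turn from the pose commanded when the call began, along the tool's axes at that moment; what a row does not reach only later rows make up. A row lasts 1/10 s, in which the tool goes at most 50 mm and 8.59 degrees, less where a joint would pass 70% of its speed; a pose out of reach is approached as far as the arm can. A call with a gripper value outside its range is refused whole. The fingers move at their own pace and stop on an object; "squeeze" is the grip in N (left out, the last holds). Time passes only in rows, so rows that repeat a pose let the fingers close. It gives the time, the measured TCP pose, the force, the opening and the grip force at its end, in the units of the state.
- ctrl.get_state(): the state, without advancing time (a new reading comes with each control period).
- ctrl.read_camera(name): name is "scene" or "side" or "wrist"; returns the picture (400x640x3 uint8, red, green, blue); there is no depth.
- ctrl.calibration(name): a dict with "intrinsics" (3x3 intrinsics, pixels), "k1" (the pictures are not rectified: a ray, as slopes to the right and down, at radius r is drawn at 1 + k1 r^2 times it, then the intrinsics apply), "extrinsics" (4x4, takes a point from world to camera coordinates); the wrist camera has in their place "tool_from_camera" (4x4, takes a point from camera to tool coordinates, whose origin is the TCP and whose axes are the flange's). Camera axes: x right, y up, looking along -z (the intrinsics and any distortion apply to the point x, -y, -z); pixel columns grow to the right and rows downward; lengths in m; the calibration is good to about 2 mm. A picture is of the moment at which its call begins: read the wrist's pose just before it. calibration takes no time and is no camera call.
- ctrl.sign_off(): hands the job in; it is judged then, once.
The state is a dict: "time": time; "qpos": joint angles; "dq": joint speeds; "joint_efforts": joint torques, N m; "eef_pos": TCP position; "tcp_rot": TCP orientation; "contact_force": force on the tool from outside, world axes, zero at the start; "wrist_torque": the same for the moment, N m; "opening": opening from 0.0 (shut) to 1.0 (fully open); "finger_force": force on a finger pad.
Only numpy, scipy, OpenCV 4.12 (cv2) and the standard library are available. Lean on these libraries where they do the work, as an engineer would, in place of code of your own. Each camera call takes 0.05 s, during which the arm holds its last target. There are 200 camera calls.

## Task

Two spring-return position sensors sit side by side on the calibration jig; the one to check now is the one with the grey connector plugged into the black box on its side, while the other's box wears a red dust cap. Take the orange knob of that sensor's rod and draw it out slowly until its red pointer stands right under the hairline of the yellow cursor, without running well past the mark or letting the rod snap back, then hold it still there for two seconds while the reading settles, and finish while still holding it. Leave the other rod, the cursor and the things lying around as they are.

Things in the scene. Friction and masses are not known exactly. Their poses are not given: they have to be found in the camera images.
- jig: calibration jig, fixed: plate 180 x 176 mm on four legs, its top 87 mm up; on it two level blue sensor bodies (24 mm tubes, axes 125 mm above the desk, at y +50 and -50 mm of the jig) in clamps up to 145 mm high (x -51 to -33 mm). Origin on the desk, mid-line; plate spans x -65 to +115 mm. Its x runs from the knobs to the sensors' rear ends: the rods draw out along -x, roughly towards the robot
- rod_left (a joint): draw of the left (+y) sensor's rod out of its body, m: 0 = fully in (where its spring keeps it), 0.065 = end stop. The inner spring pulls it back with about 4 N at 0 rising by 2 N per 10 mm (14 N at 50 mm); let go, it snaps home
- rod_right (a joint): the same for the right (-y) sensor's rod
- knob_left: orange spool-shaped pull knob on the left rod's end, 36 mm long, axis 125 mm above the desk: neck 18 mm thick, 30 mm long, between rims 28 mm across. Origin mid-neck on the rod's axis (rod in: x -98 mm of the jig); axes as the jig's. Free all round, only loose leads on the desk far below; pinch the neck from above, fingers left and right of it
- knob_right: the same knob on the right rod
- pointer_left (a point): tip of the red needle pointer (2 mm wide) that the left rod carries through a slot in its sensor body, over the middle scale, 125 mm above the desk. It moves with rod and knob, 140 mm behind the knob's origin; rod fully in: x +42 mm in the jig's frame
- pointer_right (a point): the same for the right rod's pointer
- hairline (a point): the mark: middle of the black hairline (along the jig's y) in the clear window of the yellow cursor (20 x 45 mm, up to 138 mm high) clamped on the middle scale; point at the pointers' height, axes as the jig's. It is set 28 to 52 mm in front (-x) of the pointers' home; they pass freely under it. At the mark, pointer and hairline have the same x in the jig's frame
- plug: grey D-sub connector hood (a radio logger plug), 42 x 40 x 15 mm, fixed in the socket of the black box on the outer side of the sensor that is to be checked, beside its blue tube; origin under its middle, 117 mm above the desk
- dust_cap: red dust cap, 14 x 36 x 17 mm, on the socket of the other sensor's black box; its origin lies where the plug's would
- socket_left (a point): where the plug's origin lies when it sits in the socket of the left sensor's black box: x +10, y +84 mm in the jig's frame, 117 mm above the desk
- socket_right (a point): the same for the right sensor: x +10, y -84 mm in the jig's frame
- multimeter: blue hand multimeter, 152 x 78 x 48 mm, lying face up on the desk left of the jig; origin under its middle
- screwdriver: slotted screwdriver with red handle, 200 mm long, 25 mm high, lying on the desk near its front edge; origin under its middle
- side_cutter: side cutters with red handles, 133 mm long, 14 mm high, lying on the desk to the right; origin under the middle
- fuse_box: yellow pack of fuses, 26 x 58 x 10 mm, lying on the desk in front of the jig, to the left; origin under its middle

How it is judged:
On the way:
1. the connected sensor's rod, gripped by its knob, is held still with its pointer within 3 mm of the hairline for two seconds (((horizontal distance between plug and socket_left below 0.03 m and x of pointer_left in the frame of hairline between -0.003 and 0.003 m and contact force between the fingers and knob_left above 3 N and value of joint rod_right below 0.003 m and velocity of joint rod_left between -0.01 and 0.01 m/s) or (horizontal distance between plug and socket_right below 0.03 m and x of pointer_right in the frame of hairline between -0.003 and 0.003 m and contact force between the fingers and knob_right above 3 N and value of joint rod_left below 0.003 m and velocity of joint rod_right between -0.01 and 0.01 m/s))), for 1.8 s.
At the end, for the whole second after the job is handed in: the fingers hold the knob of the sensor that has the plug, its pointer within 3 mm of the hairline (along the rod) and still (under 10 mm/s); the other rod is fully in (within 3 mm) (((horizontal distance between plug and socket_left below 0.03 m and x of pointer_left in the frame of hairline between -0.003 and 0.003 m and contact force between the fingers and knob_left above 3 N and value of joint rod_right below 0.003 m and velocity of joint rod_left between -0.01 and 0.01 m/s) or (horizontal distance between plug and socket_right below 0.03 m and x of pointer_right in the frame of hairline between -0.003 and 0.003 m and contact force between the fingers and knob_right above 3 N and value of joint rod_left below 0.003 m and velocity of joint rod_right between -0.01 and 0.01 m/s))); the arm keeps its last pose, push and grip.
It fails at once if a rod is drawn more than 7 mm past the hairline (x of any of pointer_left, pointer_right in the frame of hairline below -0.007 m).
It fails at once if a rod is jerked out or snaps back (moves faster than 0.25 m/s) (velocity of joint any of rod_left, rod_right below -0.25 m/s or velocity of joint any of rod_left, rod_right above 0.25 m/s).
It fails at once if the rod of the capped sensor is drawn out by more than 6 mm ((horizontal distance between plug and socket_left below 0.03 m and value of joint rod_right above 0.006 m) or (horizontal distance between plug and socket_right below 0.03 m and value of joint rod_left above 0.006 m)).
It fails at once if the cursor is shifted by more than 2 mm (distance of hairline from where it was at the start of the episode above 0.002 m).
It fails at once if a bystander is moved by more than 20 mm (distance of any of multimeter, screwdriver, side_cutter, fuse_box from where it was at the start of the episode above 0.02 m).
It also fails if it takes over 38 s, if anything falls off the work surface, if the arm or the gripper's body presses on something with over 40 N, if the wrist force passes 120 N, or if a joint passes its speed limit or range.

## Working session

There is one attempt and no reset: what is moved stays moved. The work goes in short steps, Python scripts to look and compute and a tool call to move; the robot and the scene stay as the last step left them, time stands still between calls to the robot, and variables do not carry over. Pictures are saved under pics/ and viewed, at most 10 in all, crops included, and the job is handed in when it is done.

Besides the shell and the picture viewer there is one more tool, called after "Emit:" by a JSON object that holds its "op" and its "data". send_rows: Moves the arm, as the interface text tells. Its arguments: {"type":"object","properties":{"steps":{"type":"array","items":{"type":"array","items":{"type":"number"}}},"squeeze":{"type":"number"}},"required":["steps"]}

```bash
mkdir -p pics; python3 - <<'E'
from plant import ctrl
import cv2
for n in("scene","side"):
    cv2.imwrite(f"pics/{n}0.png",ctrl.read_camera(n)[:,:,::-1])
    print(n,ctrl.calibration(n))
print(ctrl.calibration("wrist"));print(ctrl.get_state())
E
```

```text
scene {'intrinsics': array([[365.49706821,   0.        , 324.02399603],
       [  0.        , 365.49706821, 195.10094011],
       [  0.        ,   0.        ,   1.        ]]), 'k1': -0.013275755013405843, 'extrinsics': array([[-0.75479041, -0.65581798, -0.01393617,  0.49505718],
       [ 0.50172955, -0.59087301,  0.63177254, -0.242085  ],
       [-0.4225623 ,  0.46986367,  0.77502854, -0.80083518],
       [ 0.        ,  0.        ,  0.        ,  1.        ]])}
side {'intrinsics': array([[362.89257016,   0.        , 320.98947772],
       [  0.        , 362.89257016, 196.61201347],
       [  0.        ,   0.        ,   1.        ]]), 'k1': -0.059380073258423524, 'extrinsics': array([[ 0.98574329, -0.16750314,  0.01590169, -0.49843305],
       [ 0.07195427,  0.50509408,  0.86005962, -0.18749986],
       [-0.15209453, -0.84665381,  0.50994567, -0.85192264],
       [ 0.        ,  0.        ,  0.        ,  1.        ]])}
{'intrinsics': array([[294.97385596,   0.        , 318.99079368],
       [  0.        , 294.97385596, 201.35654073],
       [  0.        ,   0.        ,   1.        ]]), '
[... 389 characters left out ...]

{'time': 0.1, 'qpos': array([ 1.12601555e+00,  2.87113834e-01,  1.57808461e+00, -2.85606090e-06,
        1.27861151e+00, -1.50021480e-01]), 'dq': array([-0.00119075, -0.00190001, -0.00211206, -0.00148086,  0.00136275,
       -0.00015054]), 'joint_efforts': array([ 3.47005027e-05, -4.07297480e+01, -2.93698561e+01, -1.68665856e-04,
        3.40458173e-03, -2.70326217e-05]), 'eef_pos': array([0.19581816, 0.64534322, 0.23803174]), 'tcp_rot': array([ 1.46846194e-01,  9.89158716e-01, -1.06038399e-03, -3.23568306e-04]), 'contact_force': array([ 0.7817771 ,  0.48375939, -0.92797941]), 'wrist_torque': array([-0.00757809,  0.02207757, -0.01515087]), 'finger_force': 0.0, 'opening': 0.9980888525451622}
```

View pics/scene0.png

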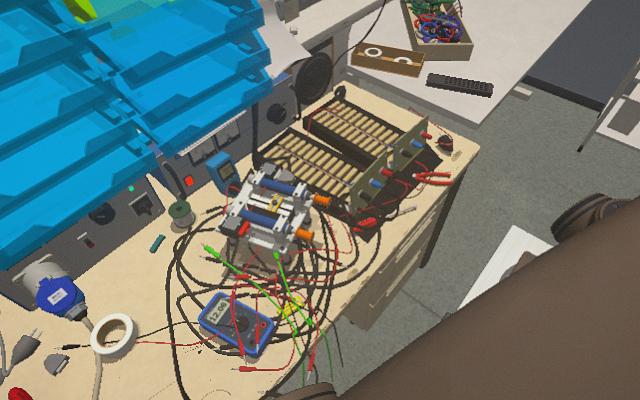

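View pics/side0.png

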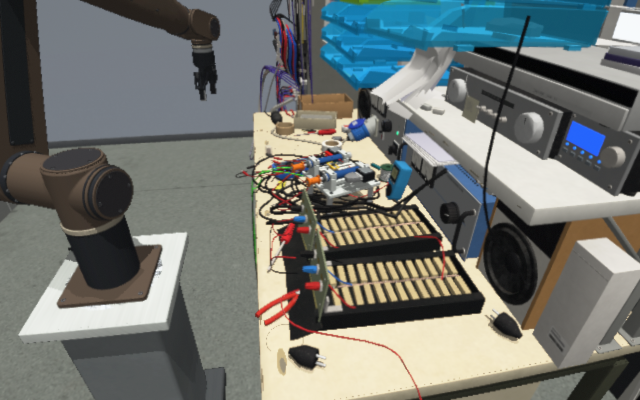

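The scene view shows the jig around (275,205), with orange knobs near (321,200) and (303,235) and a red spot near (243,230). I'll enlarge both views.

```bash
cat > h.py <<'E'
import numpy as np, cv2
from plant import ctrl
from scipy.spatial.transform import Rotation as R
def cam(n,st=None):
    c=ctrl.calibration(n)
    if n=="wrist":
        T=np.eye(4);T[:3,:3]=R.from_quat(st["tcp_rot"]).as_matrix();T[:3,3]=st["eef_pos"]
        E=np.linalg.inv(T@c["tool_from_camera"])
    else: E=c["extrinsics"]
    return c["intrinsics"],c["k1"],E
def proj(C,P):
    K,k,E=C;p=E[:3,:3]@np.array(P)+E[:3,3];s=np.array([p[0],-p[1]])/-p[2]
    s=s*(1+k*(s@s));return K[:2,:2]@s+K[:2,2]
def back(C,uv,z):
    K,k,E=C;s=cv2.undistortPoints(np.array([[uv]],float),K,np.array([k,0,0,0,0.]))[0,0]
    d=E[:3,:3].T@np.array([s[0],-s[1],-1]);o=-E[:3,:3].T@E[:3,3]
    return o+d*(z-o[2])/d[2]
E
python3 - <<'E'
from h import *
a=cv2.imread("pics/scene0.png")[150:280,200:350];b=cv2.imread("pics/side0.png")[140:220,290:400]
a=cv2.resize(a,None,fx=4,fy=4,interpolation=2);b=cv2.resize(b,None,fx=4,fy=4,interpolation=2)
cv2.imwrite("pics/a.png",a)
C=cam("scene")
for uv in((321,200),(303,235)):print(back(C,uv,.125))
E
```

```text
[0.5099095  0.17590788 0.125     ]
[0.4763957  0.27212247 0.125     ]
```

View pics/a.png

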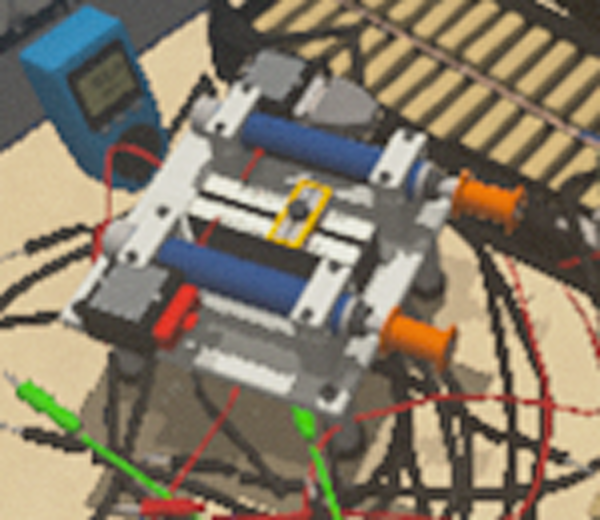

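The grey plug is on the far sensor, at the right (-y). The red cap is on the near (left) one. The right knob is near (0.51, 0.176) and the jig yaw is about 19°; the 102 mm knob spacing fits. I'll go above it and look.

Emit:
{"op": "send_rows", "data": {"steps": [[-0.03,-0.03,0,-4,1],[-0.065,-0.06,0,-8,1],[-0.1,-0.09,0,-12,1],[-0.135,-0.125,0,-16,1],[-0.17,-0.16,0,-20,1],[-0.205,-0.19,0,-24,1],[-0.24,-0.225,0,-28,1],[-0.275,-0.26,0,-32,1],[-0.31,-0.29,0,-36,1],[-0.345,-0.325,0,-36,1],[-0.38,-0.36,0,-36,1],[-0.404,-0.381,0,-36,1]]}}

```text
time: 1.3
eef_pos: [0.4726, 0.1611, 0.239]
tcp_rot: [-0.165, 0.986, -0.0, -0.0]
contact_force: [1.1, -0.6, -0.4]
opening: 0.997
finger_force: 0.0
```

Emit:
{"op": "send_rows", "data": {"steps": [[0,0,0,0,1],[0,0,0,0,1],[0,0,0,0,1]]}}

```text
time: 1.6
eef_pos: [0.4713, 0.1646, 0.239]
tcp_rot: [-0.166, 0.986, 0.0, -0.0]
contact_force: [0.7, -0.2, 0.0]
opening: 1.0
finger_force: 0.0
```

```bash
python3 - <<'E'
from h import *
st=ctrl.get_state();im=ctrl.read_camera("wrist")
cv2.imwrite("pics/w1.png",im[:,:,::-1])
np.savez("w1.npz",p=st["eef_pos"],q=st["tcp_rot"]);print(st["time"],st["eef_pos"],st["tcp_rot"],st["contact_force"])
E
```

```text
1.6 [0.47131737 0.16464672 0.23895584] [-1.66424332e-01  9.86054114e-01  2.11013163e-04 -4.25413754e-04] [ 0.71657363 -0.22247972  0.02957502]
```

View pics/w1.png

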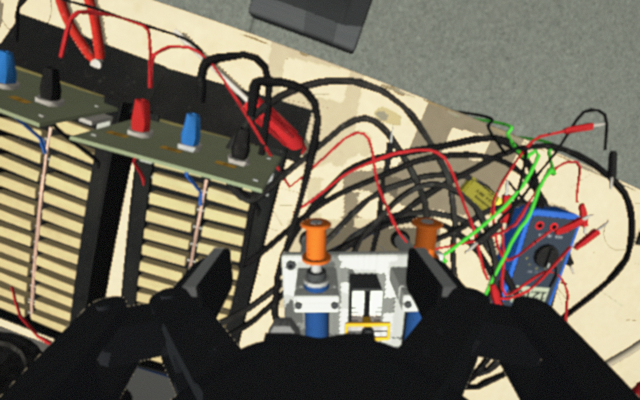

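The right knob's neck is at (316,241). It stands upright in the picture, so the yaw looks right. The cursor's near edge shows at (367,330), but the gripper hides the rest. I'll back off 50 mm for a clear view.

Emit:
{"op": "send_rows", "data": {"steps": [[0.025,0,-0.01,0,1],[0.05,0,-0.02,0,1],[0.05,0,-0.02,0,1],[0.05,0,-0.02,0,1],[0.05,0,-0.02,0,1]]}}

```text
time: 2.15
eef_pos: [0.4247, 0.1482, 0.2591]
tcp_rot: [-0.167, 0.986, 0.0, -0.0]
contact_force: [-0.4, -0.2, -0.4]
opening: 1.0
finger_force: 0.0
```

```bash
python3 - <<'E'
from h import *
st=ctrl.get_state();im=ctrl.read_camera("wrist")[:,:,::-1]
cv2.imwrite("pics/w2full.png",im)
cv2.imwrite("pics/w2.png",cv2.resize(im[160:310,250:450],None,fx=4,fy=4,interpolation=2))
np.savez("w2.npz",p=st["eef_pos"],q=st["tcp_rot"]);print(st["time"],st["eef_pos"],st["tcp_rot"])
d=np.load("w1.npz");print(back(cam("wrist",dict(eef_pos=d["p"],tcp_rot=d["q"])),(316,241),.125))
E
```

```text
2.15 [0.42474803 0.14822399 0.25909205] [-1.66584141e-01  9.86027242e-01  4.65123584e-05 -8.04935456e-06]
[0.507844  0.1737141 0.125    ]
```

View pics/w2.png

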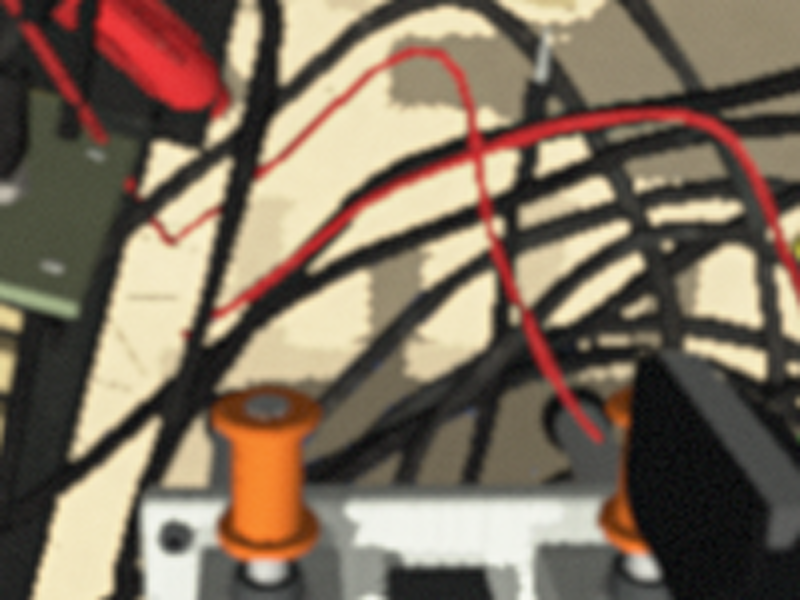

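The right knob's neck is at crop (267,475), which is full-image (317,279). The crop stops above the cursor, so I'll take the lower part of the same picture.

```bash
python3 - <<'E'
from h import *
im=cv2.imread("pics/w2full.png")
cv2.imwrite("pics/w2b.png",cv2.resize(im[280:400,270:420],None,fx=5,fy=5,interpolation=2))
d=np.load("w2.npz");C=cam("wrist",dict(eef_pos=d["p"],tcp_rot=d["q"]))
print(back(C,(316.75,278.75),.125))
E
```

```text
[0.50913995 0.17430051 0.125     ]
```

View pics/w2b.png

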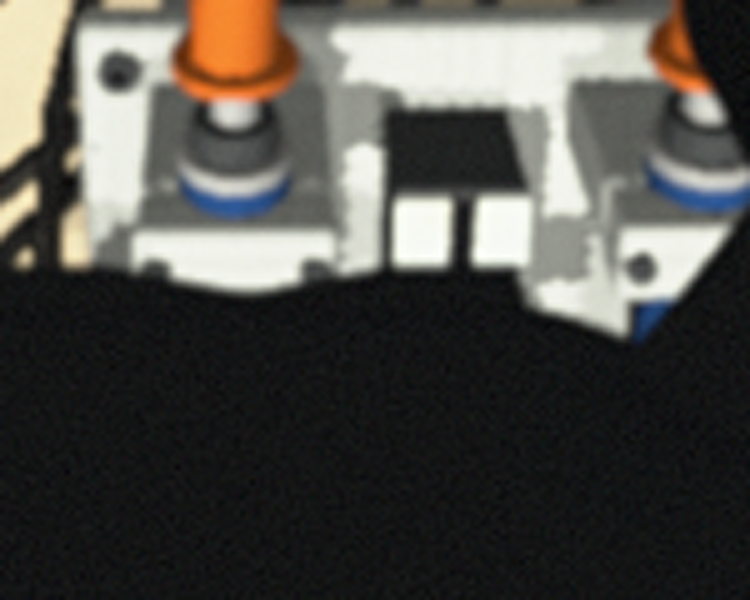

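The gripper hides the cursor from here. The view ahead opens when the tool moves forward over the jig, so I'll go there at this safe height.

Emit:
{"op": "send_rows", "data": {"steps": [[-0.04,0.01,0,0,1],[-0.08,0.02,0,0,1],[-0.12,0.03,0,0,1],[-0.15,0.035,0,0,1],[-0.155,0.035,0,0,1],[-0.155,0.035,0,0,1],[-0.155,0.035,0,0,1],[-0.155,0.035,0,0,1]]}}

```text
time: 3.0
eef_pos: [0.5589, 0.231, 0.2593]
tcp_rot: [-0.166, 0.986, -0.0, -0.0]
contact_force: [0.3, -0.6, -0.1]
opening: 1.003
finger_force: 0.0
```

```bash
python3 - <<'E'
from h import *
st=ctrl.get_state();im=ctrl.read_camera("wrist")[:,:,::-1]
cv2.imwrite("pics/w3full.png",im)
cv2.imwrite("pics/w3.png",cv2.resize(im[150:350,220:420],None,fx=3,fy=3,interpolation=2))
np.savez("w3.npz",p=st["eef_pos"],q=st["tcp_rot"]);print(st["time"],st["eef_pos"],st["tcp_rot"])
E
```

```text
3.0 [0.55894835 0.23098886 0.25927236] [-1.65860012e-01  9.86149277e-01 -3.77341489e-05 -2.41069775e-04]
```

View pics/w3.png

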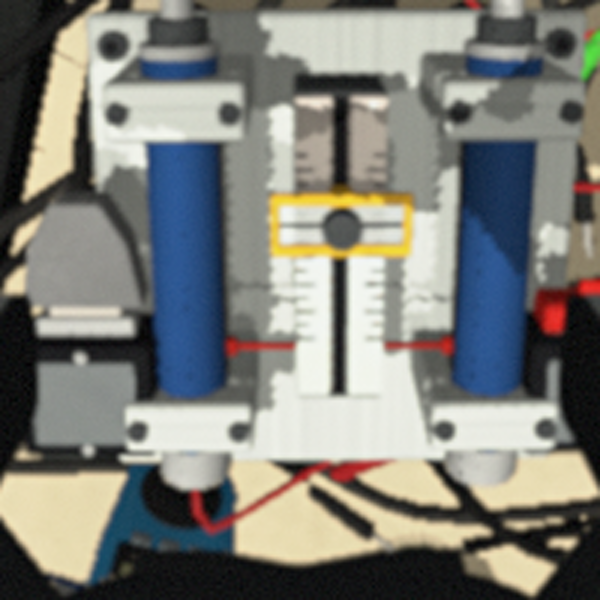

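This view is clear. The grey plug is beside the sensor at image left (robot's right) and the red cap is on the other. The pointer tips are at crop (295,346) and (385,346). The cursor's hairline is near row 226, between the frame edges at about 193 and 257. I'll measure it precisely.

```bash
python3 - <<'E'
from h import *
im=cv2.imread("pics/w3full.png");
for c in (318,321,346,350):print(c,im[213:238,c].sum(1).tolist())
for c in (305,312,356):
    r=im[255:275,c].astype(int);print(c,(r[:,2]-r[:,1]).tolist())
d=np.load("w3.npz");C=cam("wrist",dict(eef_pos=d["p"],tcp_rot=d["q"]))
u=lambda x,y:(220+x/3,150+y/3)
for z in(.12,.125,.13):
  h=back(C,u(342,226),z);p=back(C,u(295,346),.125);q=back(C,u(385,346),.125)
  print(z,h,p,q,np.hypot(*(h-(p+q)/2)[:2]))
print("tube axes",[back(C,u(*a),.137) for a in((186,150),(193,385),(500,150),(488,385))])
E
```

```text
318 [375, 359, 407, 488, 534, 604, 654, 671, 664, 669, 633, 503, 453, 606, 676, 679, 675, 624, 531, 495, 502, 525, 558, 611, 649]
321 [324, 382, 465, 504, 529, 588, 639, 642, 628, 637, 605, 477, 424, 557, 643, 659, 644, 592, 506, 484, 495, 515, 562, 661, 715]
346 [302, 331, 398, 486, 533, 600, 640, 634, 627, 633, 578, 426, 419, 572, 649, 656, 640, 582, 520, 502, 510, 526, 605, 701, 727]
350 [327, 299, 318, 337, 398, 523, 638, 673, 676, 667, 603, 454, 467, 621, 675, 670, 665, 618, 537, 519, 512, 516, 491, 453, 423]
305 [-2, -2, -1, -2, -3, -2, -3, -2, 26, 91, 123, 81, 22, -2, -1, -2, -2, -2, -2, -3]
312 [-1, -3, -2, -3, -3, -3, -4, -4, 12, 71, 104, 60, 10, -5, -2, -2, -1, -1, -3, -2]
356 [-4, -3, -4, -3, -5, -2, -3, -4, 10, 62, 86, 36, 2, -5, -3, -4, -4, -3, -4, -3]
0.12 [0.58424039 0.25468381 0.12      ] [0.62835165 0.2534734  0.125     ] [0.61845631 0.28226036 0.125     ] 0.04132287455348971
0.125 [0.58258526 0.25382679 0.125     ] [0.62835165 0.2534734  0.125     ] [0.61845631 0.28226036 0.125     ] 0.043165865068480615
0.13 [0.58093013 0.25296978 0.13      ] [0.62835165 0.2534734  0.125     ] [0.61845631 0.28226036 0.125     ] 0.04501057349674657
tube axes [array([0.57103829, 0.19888616, 0.137     ]), array([0.64675514, 0.22445561, 0.137     ]), array([0.54000522, 0.28878752, 0.137     ]), array([0.61529135, 0.31608255, 0.137     ])]
```

The yaw is 19.0° from the pointers and the tool is at 19.1°, so they're aligned. The draw comes out at about 43–45 mm, depending on the hairline's height. I'll take one more view 60 mm further on to settle that by parallax.

Emit:
{"op": "send_rows", "data": {"steps": [[-0.03,0,0,0,1],[-0.07,0,0,0,1],[-0.07,0,0,0,1],[-0.07,0,0,0,1],[-0.07,0,0,0,1],[-0.07,0,0,0,1]]}}

```text
time: 3.65
eef_pos: [0.625, 0.254, 0.2602]
tcp_rot: [-0.166, 0.986, 0.0, 0.0]
contact_force: [-0.2, 0.2, -0.2]
opening: 1.003
finger_force: 0.0
```

```bash
python3 - <<'E'
from h import *
from scipy.optimize import least_squares
st=ctrl.get_state();im=ctrl.read_camera("wrist")[:,:,::-1].copy()
cv2.imwrite("pics/w4full.png",im)
np.savez("w4.npz",p=st["eef_pos"],q=st["tcp_rot"]);print(st["time"],st["eef_pos"])
d=np.load("w3.npz");C3=cam("wrist",dict(eef_pos=d["p"],tcp_rot=d["q"]));C4=cam("wrist",st)
for P,t in((back(C3,(334,224.7),.128),"hair"),(back(C3,(315,265),.125),"ptr")): print(t,proj(C4,P))
i0=cv2.imread("pics/w3full.png")
# subpixel row profiles
h=proj(C4,back(C3,(320,224.7),.128)).round().astype(int);p=proj(C4,back(C3,(308,265),.125)).round().astype(int)
print(h,im[h[1]-10:h[1]+10,h[0]].sum(1).tolist());r=im[p[1]-8:p[1]+8,p[0]].astype(int);print(p,(r[:,2]-r[:,1]).tolist())
cv2.imwrite("pics/w4.png",cv2.resize(im[100:300,220:420],None,fx=3,fy=3,interpolation=2))
E
```

```text
3.65 [0.6250371  0.25404613 0.26021069]
hair [334.76300186 151.00492567]
ptr [314.50104385 197.85788296]
[320 151] [458, 519, 579, 613, 639, 641, 641, 597, 444, 407, 576, 640, 621, 605, 616, 607, 547, 487, 450, 455]
[307 198] [-1, -2, -2, -2, -2, 3, 39, 92, 76, 20, -3, -4, -3, -2, -3, -3]
```

View pics/w4.png

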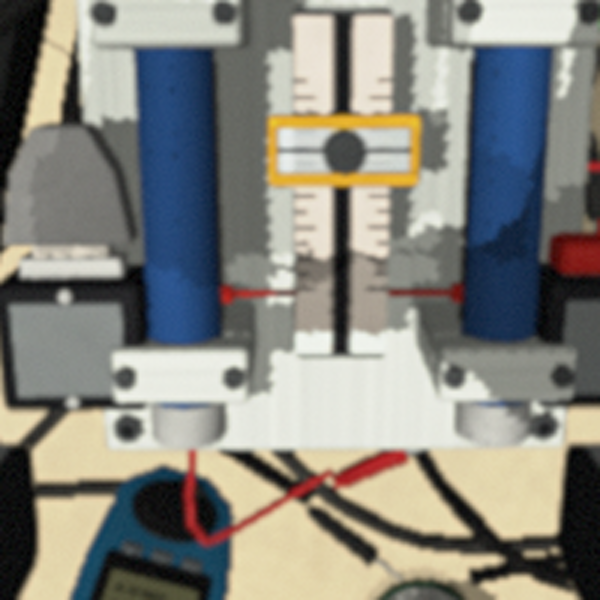

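The second view shows the hairline at crop row about 151 and the pointers at about 293. Now to compute the hairline's height relative to the pointers.

```bash
python3 - <<'E'
from h import *
L=lambda f:(lambda d:cam("wrist",dict(eef_pos=d["p"],tcp_rot=d["q"])))(np.load(f))
C3,C4=L("w3.npz"),L("w4.npz")
ex=np.array([np.cos(.3325),np.sin(.3325),0]);ey=np.array([-ex[1],ex[0],0])
for z in(.126,.128,.130,.132,.134,.136):
    H3=back(C3,(320,224.7),z);H4=back(C4,(320,149.6),z)
    P3=back(C3,(308,265.0),.125);P4=back(C4,(307,197.35),.125)
    print(z,round((P3-H3)@ex*1e3,2),round((P4-H4)@ex*1e3,2))
print("pointer",P3,P4)
k=np.array([.5085,.1740,.125])
for P in(P3,P4):print("knob from ptr: along",(P-k)@ex)
# lateral axis of right tube
for C,uvs in((C3,((282,200),(284.3,278))),):
    for uv in uvs:print("tube y rel knob",(back(C,uv,.137)-k)@ey)
T=np.array([.5085,.1740,.114]);d=T-ctrl.get_state()["eef_pos"];print("tool shift to grasp",-d@ex,d@ey,-d[2])
E
```

```text
0.126 43.8 45.07
0.128 44.53 45.27
0.13 45.26 45.47
0.132 46.0 45.67
0.134 46.73 45.87
0.136 47.46 46.07
pointer [0.63142129 0.24345072 0.125     ] [0.63095464 0.24326132 0.125     ]
knob from ptr: along 0.138858016663769
knob from ptr: along 0.1383551009207318
tube y rel knob 0.0031102810461005543
tube y rel knob 0.002544833981794442
tool shift to grasp 0.13638825348644565 -0.0376482997446377 0.146242399354717
```

The hairline is 45.5 mm in front of the pointers' home, at a height of about 131 mm. That's within the stated 28–52 mm. Next I'll go back above the right knob and descend.

Emit:
{"op": "send_rows", "data": {"steps": [[0.035,-0.01,0,0,1],[0.07,-0.02,0,0,1],[0.105,-0.03,0,0,1],[0.137,-0.036,0,0,1],[0.137,-0.036,0.02,0,1],[0.137,-0.036,0.05,0,1],[0.137,-0.036,0.08,0,1],[0.137,-0.036,0.1,0,1],[0.137,-0.036,0.12,0,1],[0.137,-0.036,0.135,0,1],[0.137,-0.036,0.146,0,1],[0.137,-0.036,0.146,0,1]]}}

```text
time: 4.9
eef_pos: [0.5071, 0.1752, 0.112]
tcp_rot: [-0.166, 0.986, 0.0, -0.001]
contact_force: [0.4, 0.4, -0.2]
opening: 1.0
finger_force: 0.0
```

```bash
python3 - <<'E'
from h import *
st=ctrl.get_state();print(st["eef_pos"],st["contact_force"],st["finger_force"])
a=ctrl.read_camera("wrist")[:,:,::-1]
cv2.imwrite("pics/g.png",cv2.resize(a[120:380,160:480],None,fx=2,fy=2))
E
```

```text
[0.50710294 0.17523344 0.11200075] [ 0.38559744  0.37427916 -0.23817379] 0.0
```

View pics/g.png

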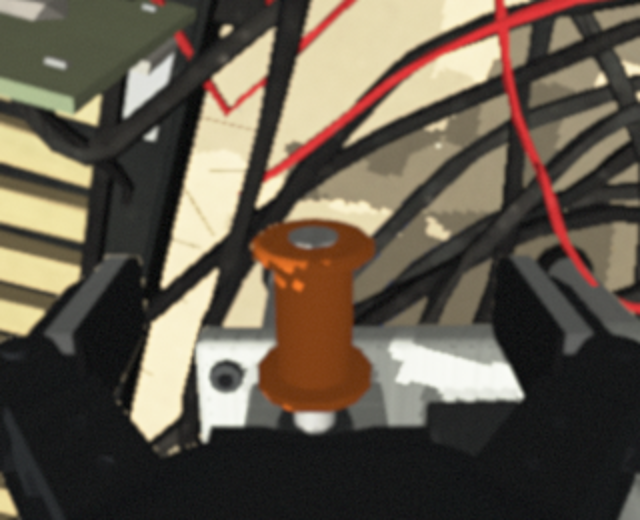

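The knob's neck, at crop (314,320), sits centred between the pads at about x 137 and x 500. Closing now.

Emit:
{"op": "send_rows", "data": {"steps": [[0,0,0,0,-1],[0,0,0,0,-1],[0,0,0,0,-1],[0,0,0,0,-1],[0,0,0,0,-1],[0,0,0,0,-1],[0,0,0,0,-1],[0,0,0,0,-1],[0,0,0,0,-1],[0,0,0,0,-1]], "squeeze": 60}}

```text
time: 5.95
eef_pos: [0.5087, 0.1746, 0.1139]
tcp_rot: [-0.166, 0.986, -0.001, 0.0]
contact_force: [-0.8, -6.2, 3.7]
opening: 0.191
finger_force: 58.6
```

The grip is good: about 16–18 mm opening at 59 N. Drawing slowly in stages.

Emit:
{"op": "send_rows", "data": {"steps": [[0.002,0,0,0,-1],[0.004,0,0,0,-1],[0.007,0,0,0,-1],[0.01,0,0,0,-1],[0.013,0,0,0,-1],[0.016,0,0,0,-1],[0.019,0,0,0,-1],[0.022,0,0,0,-1],[0.025,0,0,0,-1],[0.027,0,0,0,-1],[0.028,0,0,0,-1],[0.028,0,0,0,-1]]}}

```text
time: 7.15
eef_pos: [0.4852, 0.1663, 0.114]
tcp_rot: [-0.166, 0.986, -0.0, 0.005]
contact_force: [10.8, -1.9, -4.1]
opening: 0.184
finger_force: 58.5
```

Emit:
{"op": "send_rows", "data": {"steps": [[0.002,0,0,0,-1],[0.004,0,0,0,-1],[0.006,0,0,0,-1],[0.008,0,0,0,-1],[0.01,0,0,0,-1],[0.012,0,0,0,-1],[0.013,0,0,0,-1],[0.014,0,0,0,-1],[0.014,0,0,0,-1],[0.014,0,0,0,-1]]}}

```text
time: 8.15
eef_pos: [0.4727, 0.1619, 0.114]
tcp_rot: [-0.166, 0.986, -0.0, 0.006]
contact_force: [12.0, -0.8, -6.5]
opening: 0.189
finger_force: 58.6
```

```bash
python3 - <<'E'
from h import *
st=ctrl.get_state();ex=np.array([np.cos(.3325),np.sin(.3325),0])
print("drawn",(np.array([.5087,.1746,0])-st["eef_pos"])@ex,"F",st["contact_force"]@ex,st["finger_force"])
np.savez("w5.npz",p=st["eef_pos"],q=st["tcp_rot"])
s=ctrl.read_camera("scene")[:,:,::-1];cv2.imwrite("pics/s5f.png",s)
w=ctrl.read_camera("wrist")[:,:,::-1];cv2.imwrite("pics/w5f.png",w)
A=cv2.resize(s[160:240,235:335],(800,600)[0:2] and (750,600),interpolation=2)
cv2.imwrite("pics/s5.png",A)
E
```

```text
drawn 0.03811776490198051 F 11.122717349563397 58.57180595397949
```

View pics/s5.png

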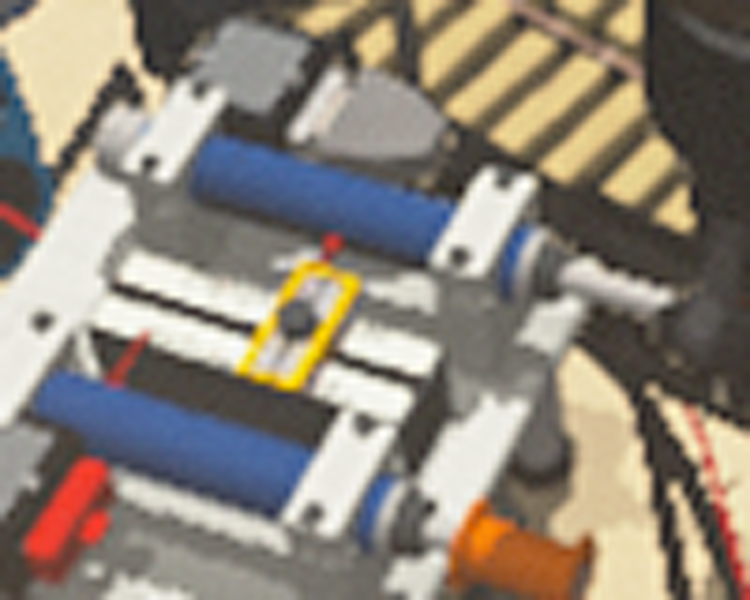

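The scene view shows the right rod drawn: the red pointer's root is at crop (333,242), just short of the cursor, and the left rod is still in. I'll measure the pointer's travel from pixels to check for slip.

```bash
cat > red.py <<'E'
from h import *
C=cam("scene");ex=np.array([np.cos(.3325),np.sin(.3325),0]);ey=np.array([-ex[1],ex[0],0])
P0=np.array([.6312,.2434,.125])-.008*ey  # somewhere on needle, home
def red(f):
    im=cv2.imread(f).astype(float);w=np.clip(im[...,2]-np.maximum(im[...,1],im[...,0])-40,0,None)
    m=np.zeros(w.shape);m[182:201,255:287]=1;return w*m
def rows(f):
    w=red(f);ys,xs=np.nonzero(w)
    for y in sorted(set(ys)):
        s=w[y];c=(s*np.arange(640)).sum()/s.sum();P=back(C,(c,y),.125)
        print(y,round(c,2),int(s.sum()),"along",round((P-P0)@ex*1e3,1),"across",round((P-P0)@ey*1e3,1))
E
python3 - <<'E'
from red import *
print(proj(C,P0),proj(C,P0-.038*ex),proj(C,P0-.0455*ex))
rows("pics/scene0.png");print();rows("pics/s5f.png")
E
```

```text
[264.72013895 188.50711654] [279.18341752 193.02181678] [282.07638388 193.92478837]
187 264.39 79 along 2.9 across -3.9
188 264.25 146 along 1.8 across -1.0
189 263.6 47 along 1.8 across 2.3
190 262.78 46 along 2.1 across 5.7
191 262.35 77 along 1.6 across 8.8
192 261.58 60 along 1.8 across 12.2
193 260.87 47 along 2.0 across 15.5
194 260.75 44 along 0.8 across 18.3
195 275.58 12 along -32.8 across 8.4
196 276.67 9 along -36.5 across 10.2
197 280.0 3 along -45.1 across 10.0
198 274.89 9 along -35.4 across 17.0
199 277.57 7 along -42.5 across 17.4
200 280.0 6 along -49.0 across 18.0

191 278.63 67 along -34.0 across -5.0
192 278.91 207 along -36.0 across -2.5
193 278.56 72 along -36.6 across 0.5
194 278.0 37 along -36.7 across 3.7
195 277.07 45 along -36.1 across 7.1
196 279.0 6 along -41.6 across 8.2
198 282.0 3 along -50.7 across 11.0
199 273.0 3 along -32.7 across 21.2
200 281.0 6 along -51.1 across 17.1
```

The pointer travelled 38.2 mm against 38.1 mm at the tool, so there's no slip. That leaves 7.4 mm to go.

Emit:
{"op": "send_rows", "data": {"steps": [[0.001,0,0,0,-1],[0.002,0,0,0,-1],[0.003,0,0,0,-1],[0.004,0,0,0,-1],[0.005,0,0,0,-1],[0.006,0,0,0,-1],[0.007,0,0,0,-1],[0.0077,0,0,0,-1],[0.0077,0,0,0,-1],[0.0077,0,0,0,-1],[0.0077,0,0,0,-1],[0.0077,0,0,0,-1]]}}

```text
time: 9.45
eef_pos: [0.4659, 0.1595, 0.114]
tcp_rot: [-0.166, 0.986, -0.0, 0.007]
contact_force: [14.6, -0.7, -8.1]
opening: 0.184
finger_force: 58.6
```

```bash
python3 - <<'E'
from red import *
st=ctrl.get_state()
print(st["time"],"drawn",(np.array([.5087,.1746,0])-st["eef_pos"])@ex,st["finger_force"],st["contact_force"])
cv2.imwrite("pics/s6f.png",ctrl.read_camera("scene")[:,:,::-1]);rows("pics/s6f.png")
# independent: cursor yellow frame centre in scene view -> hairline x
im=cv2.imread("pics/scene0.png").astype(int);m=((im[...,2]>170)&(im[...,1]>120)&(im[...,0]<100)).astype(np.uint8)
mm=np.zeros_like(m);mm[190:215,260:290]=m[190:215,260:290]
r=cv2.boundingRect(mm);q=cv2.minAreaRect(np.argwhere(mm)[:,::-1].astype(np.float32));print(r,q)
for z in(.128,.131,.134):print(z,(back(C,q[0],z)-P0)@ex)
E
```

```text
9.45 drawn 0.04536214785019601 58.59151482582092 [14.62580314 -0.6802327  -8.10974503]
192 281.61 87 along -41.9 across -4.8
193 281.87 198 along -43.8 across -2.3
194 281.17 47 along -43.6 across 1.0
195 280.04 78 along -42.5 across 4.6
196 279.58 31 along -42.8 across 7.7
198 282.0 2 along -50.7 across 11.0
199 273.0 3 along -32.7 across 21.2
200 281.0 4 along -51.1 across 17.1
(266, 195, 17, 17) ((274.23529052734375, 202.94117736816406), (8.917926788330078, 18.864843368530273), 30.963756561279297)
0.128 -0.04192837917074191
0.131 -0.04332560981570266
0.134 -0.04472284046066361
```

The pointer stands at -43.4 mm and the cursor centre at -43.3 mm in the independent scene view, so they match within 1 mm. Holding for over two seconds.

Emit:
{"op": "send_rows", "data": {"steps": [[0,0,0,0,-1],[0,0,0,0,-1],[0,0,0,0,-1],[0,0,0,0,-1],[0,0,0,0,-1],[0,0,0,0,-1],[0,0,0,0,-1],[0,0,0,0,-1],[0,0,0,0,-1],[0,0,0,0,-1],[0,0,0,0,-1],[0,0,0,0,-1]]}}

```text
time: 10.7
eef_pos: [0.4659, 0.1595, 0.114]
tcp_rot: [-0.166, 0.986, -0.0, 0.007]
contact_force: [14.2, -0.1, -8.4]
opening: 0.193
finger_force: 58.6
```

Emit:
{"op": "send_rows", "data": {"steps": [[0,0,0,0,-1],[0,0,0,0,-1],[0,0,0,0,-1],[0,0,0,0,-1],[0,0,0,0,-1],[0,0,0,0,-1],[0,0,0,0,-1],[0,0,0,0,-1],[0,0,0,0,-1],[0,0,0,0,-1],[0,0,0,0,-1],[0,0,0,0,-1]]}}

```text
time: 11.9
eef_pos: [0.4659, 0.1595, 0.1141]
tcp_rot: [-0.166, 0.986, -0.0, 0.007]
contact_force: [14.4, -1.3, -8.4]
opening: 0.184
finger_force: 58.6
```

```bash
python3 - <<'E'
from red import *
st=ctrl.get_state()
d=(np.array([.5087,.1746,0])-st["eef_pos"])@ex
print(st["time"],"drawn",d,st["finger_force"])
cv2.imwrite("pics/s7f.png",ctrl.read_camera("scene")[:,:,::-1]);rows("pics/s7f.png")
if abs(d-.0455)<.001 and st["finger_force"]>20: print(ctrl.sign_off())
E
```

```text
11.9 drawn 0.04535078754004785 58.591543436050415
192 281.6 91 along -41.9 across -4.8
193 281.88 200 along -43.8 across -2.3
194 281.2 50 along -43.7 across 0.9
195 279.88 75 along -42.2 across 4.8
196 279.56 34 along -42.8 across 7.7
198 282.0 4 along -50.7 across 11.0
199 273.0 5 along -32.7 across 21.2
200 281.0 6 along -51.1 across 17.1
the job is handed in; nothing more can be done
None
```

I drew the right sensor's rod (the one with the grey plug) out 45.4 mm, which puts its pointer within about 1 mm of the hairline by my camera measurements; I held it still for 2.4 s and handed the job in at 11.9 s with the knob still gripped, and no verdict came back.

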